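# Rock a stuck shoe last off the pin of its bench stand

## Task

The green shoe last on the dark iron bench stand is stuck on its pin, and the stand is loose on the bench, so a straight pull would only lift both. Grip the last and rock it free without jerking, leaving the stand where it is: swing the toe about 15 degrees to the left and to the right of straight ahead on the stand, over and over, while easing the last upward a little with every swing. Then finish while holding it in the gripper, level and sole up, over the pin and just clear of its tip (a centimetre or two) so that I can wipe the pin, and disturb nothing else on the bench.

Things in the scene. Friction and masses are not known exactly. Their poses are not given: they have to be found in the camera images.
- last: the stuck green plastic shoe last (foot form, 233 mm long, 0.3 to 0.6 kg), sole up on the pin. Origin: centre of the mouth of its pin hole, in the flat underside of the heel end; x to the toe, y to its left, z up. Heel sole 83 mm above the origin, heel end at x = -63 mm. Hole 42 mm deep; sprung steel lips 7 mm inside it bite on the pin's root. Centre of mass about 25 mm ahead of the origin
- toe (a point): point at the toe end of the green last, 170 mm ahead of the last's origin along its x and 88 mm above it. Straight ahead means along the stand's x, where the toe points at the start within 0.05 rad. The sole is highest at the ball, 97 mm ahead of the origin: 100 mm above it and 73 mm wide
- heel_grip (a point): where to grip the green last: midway between the heel's flanks, 62 mm above the last's origin, on the pin's axis while seated. The flanks are upright and flat, 46 to 70 mm above the origin and 12 mm either way along x, 52 mm apart: grip from above, fingers closing along the last's y. A TCP here puts the tips 19 mm lower, still on the flanks
- stand: dark cast-iron bench stand, 4 kg, loose on the bench. Origin: centre under its round foot (170 mm across); z up, x along its seat, straight ahead. Column 45 mm thick, flat seat at 112 mm height, 34 mm wide, x = -39 to +47 mm, on which the last rests. The lips hold some 75 to 105 N against a straight pull, the stand weighs 40 N: it would lift too
- pin_tip (a point): top of the stand's pin (axes as the stand's), 152 mm above the bench, 40 mm above the seat. The pin is 10 mm thick, its root 16 mm for the lowest 20 mm. While the last turns about the pin the upward hold falls to a fraction: each swing of about 30 degrees lets it creep up 1 to 1.5 mm under 10 to 15 N. About 14 mm up the lips leave the root and it lifts off loosely; clear after 40 mm
- hammer: shoemaker's hammer, 260 mm long, lying beside the stand (x along the handle to the head); leave alone
- tack_tin: open aluminium tin, 76 mm across, 32 mm high, beside the stand; leave alone
- mate_last: the fellow of the last, same green, standing sole down on the bench to the left, about 100 mm high; leave alone
- glue_jar: yellow jar with black lid, 80 mm across, 105 mm high, on the right; leave alone
- awl: awl with pale wooden handle, 160 mm long, on the right; leave alone
- brush: flat glue brush, 200 mm long, left and near the robot; leave alone
- heel_lifts: pile of three black rubber heel pieces, 80 mm long, 27 mm high, at the far left; leave alone
There are look-alikes about, which are no part of the job. Leave any blue look-alike of the last alone. There is more than one size of the stand; the one meant has the size given above.

How it is judged:
On the way, in this order (a step that is already met when the one before it is completed fails the run):
1. the toe is swung to its left (at least 26 mm at the toe, about 9 degrees) while the last is still on the pin (y of toe in the frame of stand above 0.026 m and z of last in the frame of stand below 0.15 m), for 0.05 s.
2. the toe is then swung as far to its right, the last still on the pin (y of toe in the frame of stand below -0.026 m and z of last in the frame of stand below 0.15 m), for 0.05 s.
At the end, for the whole second after the job is handed in: The last is held in the fingers, at rest, touching nothing of the stand: its mouth 3 to 45 mm above the pin's tip and within 30 mm of the pin's axis sideways, within 0.2 rad of level with the sole up, while the stand stands flat on the bench (z of last in the frame of pin_tip between 0.003 and 0.045 m and horizontal distance between last and pin_tip below 0.03 m and angle between last's own z axis and vertical below 0.2 rad and linear speed of last below 0.03 m/s and contact force between the fingers and last above 2 N and contact force between last and stand below 0.05 N and height (world z) of stand below 0.004 m and angle between stand's own z axis and vertical below 0.05 rad); the arm keeps its last pose, push and grip.
It fails at once if the stand is lifted off the bench, tipped or dragged more than 30 mm (height (world z) of stand above 0.008 m or angle between stand's own z axis and vertical above 0.12 rad or distance of stand from where it was at the start of the episode above 0.03 m).
It fails at once if the last is jerked (faster than 0.4 m/s) (linear speed of last above 0.4 m/s).
It fails at once if something else on the bench is shifted more than 25 mm (distance of any of hammer, tack_tin, mate_last, glue_jar, awl, brush, heel_lifts from where it was at the start of the episode above 0.025 m).
It also fails if it takes over 58 s, if anything falls off the work surface, if the arm or the gripper's body presses on something with over 40 N, if the wrist force passes 120 N, or if a joint passes its speed limit or range.

## Robot

A 6-joint arm with a two-finger parallel gripper is mounted at the origin on the work surface. World frame = base frame: x ahead of the robot, y to its left, z up, the work surface at z = 0. Lengths are in m, angles in rad, forces in N, time in s.
With the tool pointing down it reaches from about 0.35 to 0.975 m from the base axis. Payload 4.9 kg.
Tool frame: the origin (TCP) lies between the finger pads, 19 mm behind the fingertips; this is the grasp point; z points along the fingers, y is the line along which they close (so a half turn about z gives the same grasp; the last joint's range is limited). The gripper opens to 85 mm and grips with 20 to 120 N. Pads are 22 mm wide; open, the fingers measure 114 mm over their backs; the gripper's body (76 mm by 85 mm) begins 54 mm behind the grasp point. The pads swing forward as they close: fully open they stand 13 mm farther back than shut.
Start: joints at [1.135, 0.053, 1.613, -0, 1.476, -0.119], TCP at [0.195, 0.594, 0.25] pointing down, gripper open.
Joint ranges: [-3.01, 3.01], [-1.01, 2.22], [0.06, 2.58], [-1.02, 4.17], [0.09, 2.62], [-3.14, 3.14]. Speed limits (rad/s): [2.57, 2.57, 3.14, 3.14, 3.14, 3.14].

## Interface

Orientations are given as a rotation vector (axis times angle).
In Python, from station import ctrl, optics gives the robot as it stands.
- The arm moves only by the shell command python3 -m handwheel 'ROWS' [OPENING] [FORCE]. ROWS is JSON, a list of rows, each an object of numbers: "tx", "ty", "tz": the shift along the tool's x, y, z in mm; "roll": the turn about the tool's z in rad. A call has 1 to 12 rows; each row shifts and turns the commanded pose from where the row before left it, along the tool's axes as they then stand; what a row does not reach is not made up. A row lasts 1/12 s, in which the tool goes at most 41.7 mm and 7.16 degrees, less where a joint would pass 70% of its speed; a pose out of reach is approached as far as the arm can. A call with a gripper value outside its range is refused whole. OPENING is the finger opening in mm, from 0 to 85.4, set as the call begins (- or left out, the last holds). The fingers move at their own pace and stop on an object; FORCE is the grip in N (left out, the last holds). Time passes only in rows, so rows that do not move let the fingers close. It gives the time, the measured TCP pose, the force, the opening and the grip force at its end, in the units of the state.
- ctrl.get_obs(): the state, without advancing time (a new reading comes with each control period).
- optics.get_image(name): name is "side" or "top"; returns (picture, depth): 420x560x3 uint8, red, green, blue; 420x560 float32, m along the optical axis (not along the pixel's ray), 0 where there is no reading.
- optics.camera_params(name): a dict with "mtx" (3x3 intrinsics, pixels), "extrinsics" (4x4, takes a point from camera to world coordinates). Camera axes: x right, y down, z forward; pixel columns grow to the right and rows downward; lengths in m; the calibration is good to about 2 mm. A picture is of the moment at which its call begins. camera_params takes no time and is no camera call.
- ctrl.finish_job(): hands the job in; it is judged then, once.
The state is a dict: "t": time; "q": joint angles; "dq": joint speeds; "effort": joint torques, N m; "tool_pos": TCP position; "tool_rot": TCP orientation; "contact_force": force on the tool from outside, world axes, zero at the start; "wrist_torque": the same for the moment, N m; "opening": finger opening in m; "grip_force": force on a finger pad.
Only numpy, scipy, OpenCV 4.12 (cv2) and the standard library are available. Lean on these libraries where they do the work, as an engineer would, in place of code of your own. Each camera call takes 0.05 s, during which the arm holds its last target. There are 200 camera calls.

## Working session

There is one attempt and no reset: what is moved stays moved. The work goes in short steps, Python scripts to look and compute and a shell command to move; the robot and the scene stay as the last step left them, time stands still between calls to the robot, and variables do not carry over. Pictures are saved under pics/ and viewed, at most 10 in all, crops included, and the job is handed in when it is done.

```bash
mkdir -p pics; ls; cat > h.py <<'E'
import numpy as np, cv2, json
from station import ctrl, optics
def snap(n):
    im,d=optics.get_image(n); np.savez(f'{n}.npz',im=im,d=d); return im,d
def load(n):
    z=np.load(f'{n}.npz'); return z['im'],z['d']
def world(n,u,v,d):
    p=optics.camera_params(n);K=np.array(p['mtx']);T=np.array(p['extrinsics'])
    r=np.stack([(u-K[0,2])/K[0,0]*d,(v-K[1,2])/K[1,1]*d,d],-1)
    return r@T[:3,:3].T+T[:3,3]
def cloud(n,d):
    v,u=np.mgrid[:d.shape[0],:d.shape[1]]
    return world(n,u,v,d)
E
python3 - <<'E'
from h import *
print(ctrl.get_obs())
for n in('side','top'):
    im,d=snap(n); cv2.imwrite(f'pics/{n}0.png',im[...,::-1]); print(n,optics.camera_params(n),(d>0).mean())
E
```

```text
pics
{'t': 0.0, 'q': array([ 1.13496682e+00,  5.34039141e-02,  1.61428120e+00, -7.32491179e-06,
        1.47599863e+00, -1.19005989e-01]), 'dq': array([-1.29909233e-03,  2.28976239e-05, -2.61910738e-06, -1.33219670e-03,
        9.53207243e-04, -7.87173288e-04]), 'effort': array([ 1.40705743e-03, -3.93662953e+01, -3.70184541e+01,  6.01147599e-05,
        6.71793692e-03, -4.65264733e-06]), 'tool_pos': array([0.19447743, 0.59336347, 0.24874145]), 'tool_rot': array([-0.49549583, -3.10169701,  0.00316166]), 'contact_force': array([-1.61430511,  0.04206828,  0.34026366]), 'wrist_torque': array([-0.0410487 , -0.01790615, -0.04142596]), 'grip_force': 0.0, 'opening': 0.08534471768730836}
side {'mtx': array([[436.61760232,   0.        , 281.44792441],
       [  0.        , 436.61760232, 211.14707041],
       [  0.        ,   0.        ,   1.        ]]), 'extrinsics': array([[ 0.91851298, -0.28628225,  0.27272034,  0.1292285 ],
       [-0.39510433, -0.63831321,  0.66064273, -0.81360388],
       [-0.01504929, -0.7145619 , -0.69941033,  1.01143134],
       [ 0.        ,  0.        ,  0.        ,  1.        ]])} 0.9961267006802721
top {'mtx': array([[526.11526028,   0.        , 282.14041589],
       [  0.        , 526.11526028, 206.2282039 ],
       [  0.        ,   0.        ,   1.        ]]), 'extrinsics': array([[ 0.00804758, -0.98621207,  0.16529064,  0.20653964],
       [-0.99991281, -0.00966703, -0.00899543, -0.00640547],
       [ 0.01046927, -0.16520384, -0.98620388,  1.60570409],
       [ 0.        ,  0.        ,  0.        ,  1.        ]])} 0.9957695578231293
```

View pics/top0.png

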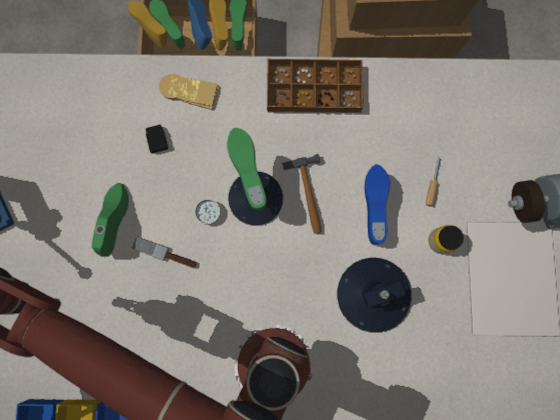

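View pics/side0.png

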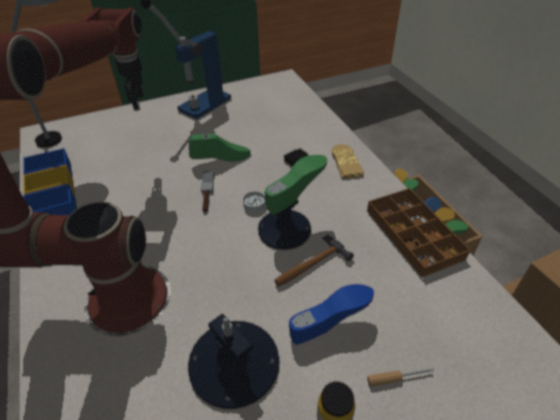

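Top view: the last I want is the green one on the small stand, (247,165). Look-alikes are the green mate sole-down at (110,220), the blue last at (377,205), and the green lasts in the crate at (165,22) and (238,20). Stands: the small one with the last on it at (256,198), and a larger empty one at (374,294). Next I'll measure and check with a crop.

```bash
python3 - <<'E'
from h import *
im,d=load('top'); P=cloud('top',d)
hsv=cv2.cvtColor(im,cv2.COLOR_RGB2HSV)
box=np.zeros(d.shape,bool); box[115:230,215:290]=1
g=(cv2.inRange(hsv,(45,80,40),(80,255,255))>0)&box
up=box&(P[...,2]>0.15)&(d>0)
g2=up
pts=P[g2]; print('n',g.sum(),g2.sum(),'z',pts[:,2].min(),pts[:,2].max())
(c,sz,a)=cv2.minAreaRect(pts[:,:2].astype(np.float32)*1000); print('rect',c,sz,a)
# width profile along the last
x=pts[:,:2]; m=x.mean(0); ax=np.linalg.svd(x-m)[2][0]; ax*=np.sign(ax[0])
yaw=np.arctan2(ax[1],ax[0]); s=(x-m)@ax; t=(x-m)@[-ax[1],ax[0]]
print('yaw',yaw,'heel',m+ax*s.min(),'toe',m+ax*s.max(),'L',np.ptp(s))
for k in np.arange(s.min(),s.max(),.015):
    q=(s>=k)&(s<k+.015); print(f"{k-s.min():.3f} tmin {t[q].min():.4f} tmax {t[q].max():.4f} mid {(t[q].min()+t[q].max())/2:.4f} z {np.median(pts[q,2]):.4f}")
# foot: dark
f=(hsv[...,2]<75)&box&(P[...,2]<0.05)
cs,_=cv2.findContours(f.astype(np.uint8),0,1); cc=max(cs,key=cv2.contourArea)[:,0]
h=cv2.convexHull(cc)[:,0]; Q=P[h[:,1],h[:,0]]; print('footz',np.median(P[f][:,2])); print('circ',cv2.minEnclosingCircle((Q[:,:2]*1000).astype(np.float32)))
e=cv2.fitEllipse(h); print(e)
print(P[int(e[0][1]),int(e[0][0])])
crop=im[115:235,205:335]; cv2.imwrite('pics/crop0.png',cv2.resize(crop,None,fx=5,fy=5,interpolation=cv2.INTER_CUBIC)[...,::-1])
E
```

```text
n 1436 1707 z 0.15351947770666352 0.2197931419907253
rect (549.0040893554688, 81.09561920166016) (233.2593231201172, 72.4912109375) 15.18106746673584
yaw 0.3202910852651751 heel [0.43870501 0.04185237] toe [0.66056416 0.11544582] L 0.23374660948893872
0.000 tmin -0.0220 tmax 0.0210 mid -0.0005 z 0.1918
0.015 tmin -0.0256 tmax 0.0237 mid -0.0010 z 0.1945
0.030 tmin -0.0262 tmax 0.0248 mid -0.0007 z 0.1946
0.045 tmin -0.0263 tmax 0.0250 mid -0.0006 z 0.1952
0.060 tmin -0.0260 tmax 0.0244 mid -0.0008 z 0.1959
0.075 tmin -0.0260 tmax 0.0245 mid -0.0008 z 0.1961
0.090 tmin -0.0247 tmax 0.0249 mid 0.0001 z 0.1993
0.105 tmin -0.0244 tmax 0.0269 mid 0.0013 z 0.2039
0.120 tmin -0.0292 tmax 0.0314 mid 0.0011 z 0.2067
0.135 tmin -0.0336 tmax 0.0342 mid 0.0003 z 0.2103
0.150 tmin -0.0355 tmax 0.0362 mid 0.0004 z 0.2122
0.165 tmin -0.0365 tmax 0.0356 mid -0.0005 z 0.2120
0.180 tmin -0.0364 tmax 0.0332 mid -0.0016 z 0.2114
0.195 tmin -0.0327 tmax 0.0315 mid -0.0006 z 0.2099
0.210 tmin -0.0275 tmax 0.0248 mid -0.0014 z 0.2077
0.225 tmin -0.0143 tmax 0.0145 mid 0.0001 z 0.2049
footz 0.016516730277314817
circ ((500.3283386230469, 59.925777435302734), 85.3068618774414)
((255.78953552246094, 198.03424072265625), (53.21574020385742, 54.88088607788086), 85.26040649414062)
[0.46433809 0.05470241 0.19851703]
```

View pics/crop0.png

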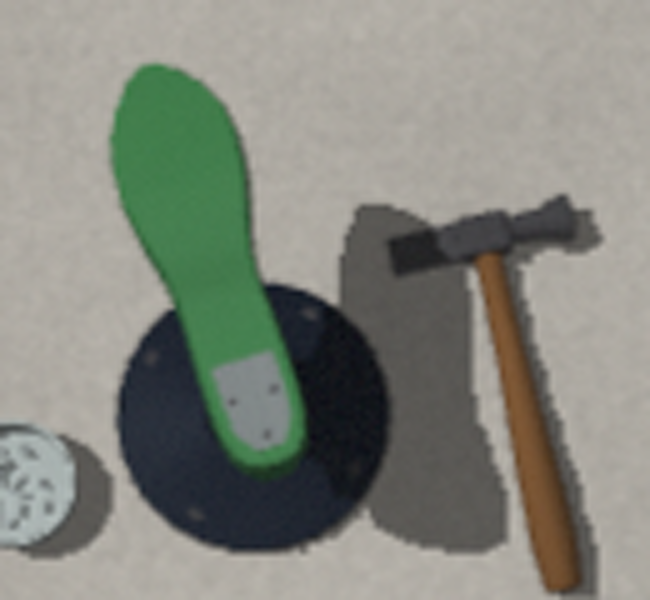

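The crop confirms it: the green last is sole-up with a grey heel plate at about (255,192) in the full image, on a foot of 85 mm radius (matches 170 mm). The pin axis is near (0.499, 0.0605) and the last's yaw is about 0.32 rad. The hammer head is right of the ball, but low.

```bash
cat >> h.py <<'E'
from scipy.spatial.transform import Rotation as Ro
def togo(p,yaw):
    o=ctrl.get_obs(); R=Ro.from_rotvec(o['tool_rot']).as_matrix()
    yn=np.arctan2(R[1,1],R[0,1]); dy=(yaw+np.pi/2-yn+np.pi/2)%np.pi-np.pi/2
    print('t',round(o['t'],2),'pos',o['tool_pos'].round(4),'tilt',np.degrees(np.arccos(-R[2,2])).round(2),'tx,ty,tz mm',(R.T@(np.array(p)-o['tool_pos'])*1000).round(1),'roll',round(-dy,4),'F',o['contact_force'].round(1),'q6',o['q'][5].round(2))
E
python3 -c "
from h import *
togo([.499,.0605,.27],.32)"
```

```text
t 0.1 pos [0.1945 0.5934 0.2489] tilt 0.11 tx,ty,tz mm [-455.4 -411.6  -20.5] roll -0.6368 F [-0.3  0.1  0.7] q6 -0.12
```

```bash
python3 -m handwheel '[{"tx":-10,"ty":-9,"tz":-10},{"tx":-22,"ty":-20,"tz":-15},{"tx":-22,"ty":-20,"tz":-5},{"tx":-22,"ty":-20},{"tx":-22,"ty":-20},{"tx":-22,"ty":-20},{"tx":-22,"ty":-20},{"tx":-22,"ty":-20},{"tx":-22,"ty":-20},{"tx":-22,"ty":-20},{"tx":-22,"ty":-20},{"tx":-22,"ty":-20}]' 
python3 -m handwheel '[{"tx":-22,"ty":-20},{"tx":-22,"ty":-20},{"tx":-22,"ty":-20},{"tx":-22,"ty":-20},{"tx":-22,"ty":-20},{"tx":-22,"ty":-20},{"tx":-22,"ty":-20},{"tx":-22,"ty":-20},{"tx":-22,"ty":-20},{"tx":-12,"ty":-10},{}]'
python3 -m handwheel '[{"roll":-0.08},{"roll":-0.08},{"roll":-0.08},{"roll":-0.08},{"roll":-0.08},{"roll":-0.08},{"roll":-0.08},{"roll":-0.08},{},{}]'
python3 -c "
from h import *
togo([.499,.0605,.174],.32)"
```

```text
t 0.1 pos [0.1945 0.5934 0.2489] tilt 0.11 tx,ty,tz mm [-455.4 -411.4   75.5] roll -0.6368 F [-0.3  0.1  0.7] q6 -0.12$[0]: bad value
$[0]: bad value
$[0]: bad value
```

```bash
python3 -m handwheel '[{"tx":-10,"ty":-9,"tz":-10,"roll":0}]' 
```

```text
t: 0.18
tool_pos: [0.2, 0.5817, 0.2566]
tool_rot: [-0.493, -3.1, 0.008]
contact_force: [-0.5, -0.4, -0.6]
opening: 0.0852
grip_force: 0.0
```

```bash
python3 -m handwheel '[{"tx":-22,"ty":-20,"tz":-15,"roll":0},{"tx":-22,"ty":-20,"tz":-5,"roll":0},{"tx":-22,"ty":-20,"tz":0,"roll":0},{"tx":-22,"ty":-20,"tz":0,"roll":0},{"tx":-22,"ty":-20,"tz":0,"roll":0},{"tx":-22,"ty":-20,"tz":0,"roll":0},{"tx":-22,"ty":-20,"tz":0,"roll":0},{"tx":-22,"ty":-20,"tz":0,"roll":0},{"tx":-22,"ty":-20,"tz":0,"roll":0},{"tx":-22,"ty":-20,"tz":0,"roll":0},{"tx":-22,"ty":-20,"tz":0,"roll":0}]' 
python3 -m handwheel '[{"tx":-22,"ty":-20,"tz":0,"roll":0},{"tx":-22,"ty":-20,"tz":0,"roll":0},{"tx":-22,"ty":-20,"tz":0,"roll":0},{"tx":-22,"ty":-20,"tz":0,"roll":0},{"tx":-22,"ty":-20,"tz":0,"roll":0},{"tx":-22,"ty":-20,"tz":0,"roll":0},{"tx":-22,"ty":-20,"tz":0,"roll":0},{"tx":-22,"ty":-20,"tz":0,"roll":0},{"tx":-18,"ty":-16,"tz":0,"roll":0},{"tx":-8,"ty":-8,"tz":0,"roll":0}]' |head -2
python3 -m handwheel '[{"tx":0,"ty":0,"tz":0,"roll":-0.08},{"tx":0,"ty":0,"tz":0,"roll":-0.08},{"tx":0,"ty":0,"tz":0,"roll":-0.08},{"tx":0,"ty":0,"tz":0,"roll":-0.08},{"tx":0,"ty":0,"tz":0,"roll":-0.08},{"tx":0,"ty":0,"tz":0,"roll":-0.08},{"tx":0,"ty":0,"tz":0,"roll":-0.08},{"tx":0,"ty":0,"tz":0,"roll":-0.08},{"tx":0,"ty":0,"tz":0,"roll":0},{"tx":0,"ty":0,"tz":0,"roll":0}]'
python3 -c "
from h import *
togo([.499,.0605,.174],.32)"
```

```text
t: 1.1
tool_pos: [0.363, 0.2963, 0.2795]
tool_rot: [-0.495, -3.102, 0.001]
contact_force: [0.6, 1.0, -0.6]
opening: 0.0854
grip_force: 0.0
t: 1.93
tool_pos: [0.4981, 0.0577, 0.2794]
t: 2.77
tool_pos: [0.4971, 0.0604, 0.2797]
tool_rot: [0.503, -3.1, -0.0]
contact_force: [-0.3, 0.0, 0.8]
opening: 0.085
grip_force: 0.0
t 2.77 pos [0.4971 0.0604 0.2797] tilt 0.04 tx,ty,tz mm [ -1.9  -0.5 105.7] roll 0.0017 F [-0.3  0.   0.8] q6 -1.92
```

```bash
python3 -m handwheel '[{"tx":-2,"ty":-0.5,"tz":10,"roll":0},{"tx":0,"ty":0,"tz":18,"roll":0},{"tx":0,"ty":0,"tz":18,"roll":0},{"tx":0,"ty":0,"tz":18,"roll":0},{"tx":0,"ty":0,"tz":16,"roll":0},{"tx":0,"ty":0,"tz":14,"roll":0},{"tx":0,"ty":0,"tz":8,"roll":0},{"tx":0,"ty":0,"tz":4,"roll":0},{"tx":0,"ty":0,"tz":0,"roll":0},{"tx":0,"ty":0,"tz":0,"roll":0}]'
python3 - <<'E'
from h import *
togo([.499,.0605,.174],.32)
im,_=snap('side'); cv2.imwrite('pics/side1.png',cv2.resize(im[70:290,180:400],None,fx=2.7,fy=2.7)[...,::-1])
E
```

```text
t: 3.6
tool_pos: [0.4998, 0.0602, 0.1744]
tool_rot: [-0.505, 3.1, -0.0]
contact_force: [0.4, 0.4, 0.5]
opening: 0.0851
grip_force: 0.0
t 3.6 pos [0.4998 0.0602 0.1744] tilt 0.04 tx,ty,tz mm [0.7 0.5 0.4] roll 0.0029 F [0.4 0.4 0.5] q6 -1.92
```

View pics/side1.png

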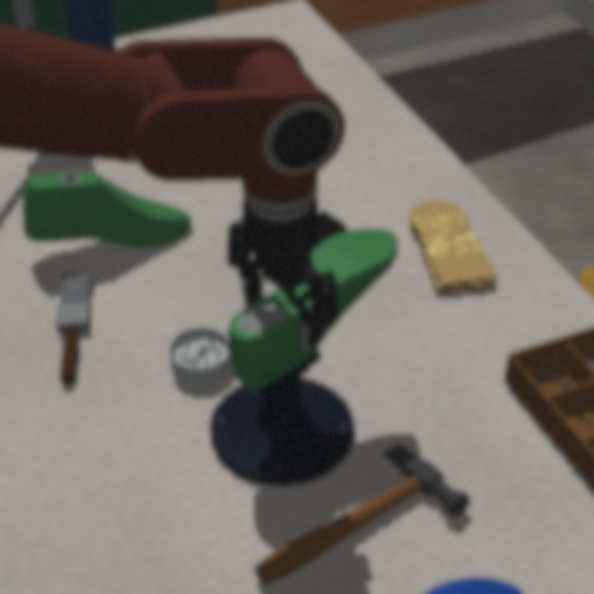

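The crop shows the fingers straddling the heel at (290,300). Nothing else is touched. Closing the gripper.

```bash
python3 -m handwheel '[{"tx":0,"ty":0,"tz":0,"roll":0},{"tx":0,"ty":0,"tz":0,"roll":0},{"tx":0,"ty":0,"tz":0,"roll":0},{"tx":0,"ty":0,"tz":0,"roll":0},{"tx":0,"ty":0,"tz":0,"roll":0},{"tx":0,"ty":0,"tz":0,"roll":0},{"tx":0,"ty":0,"tz":0,"roll":0},{"tx":0,"ty":0,"tz":0,"roll":0}]' 45 90
```

```text
t: 4.32
tool_pos: [0.4997, 0.0611, 0.1755]
tool_rot: [-0.505, 3.1, 0.003]
contact_force: [-3.4, 3.1, 5.7]
opening: 0.0501
grip_force: 100.2
```

```bash
python3 -m handwheel '[{"tx":0,"ty":0,"tz":-0.2,"roll":-0.03},{"tx":0,"ty":0,"tz":-0.2,"roll":-0.06},{"tx":0,"ty":0,"tz":-0.2,"roll":-0.06},{"tx":0,"ty":0,"tz":-0.2,"roll":-0.06},{"tx":0,"ty":0,"tz":-0.2,"roll":-0.05},{"tx":0,"ty":0,"tz":0,"roll":0}]'
python3 - <<'E'
from h import *
togo([.499,.0605,.174],.32)
im,_=snap('top'); cv2.imwrite('pics/top2.png',cv2.resize(im[115:235,195:335],None,fx=5,fy=5,interpolation=cv2.INTER_CUBIC)[...,::-1])
E
```

```text
t: 4.82
tool_pos: [0.5002, 0.0607, 0.1755]
tool_rot: [-0.904, 3.006, 0.001]
contact_force: [3.9, 1.9, -1.6]
opening: 0.0499
grip_force: 99.5
t 4.82 pos [0.5002 0.0607 0.1755] tilt 0.16 tx,ty,tz mm [1.1 0.5 1.5] roll 0.2645 F [ 3.9  1.9 -1.6] q6 -2.18
```

View pics/top2.png

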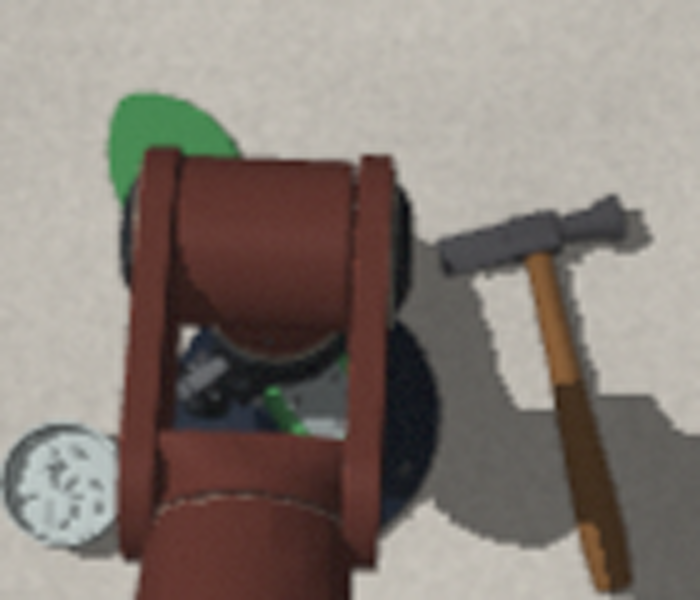

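The crop shows the toe swung left, tip near (135,100). The foot is in place, and the tin and hammer are untouched. I'll keep rocking and watch the force.

```bash
python3 -m handwheel '[{"tx":0,"ty":0,"tz":-0.2,"roll":0.03},{"tx":0,"ty":0,"tz":-0.2,"roll":0.06},{"tx":0,"ty":0,"tz":-0.2,"roll":0.07},{"tx":0,"ty":0,"tz":-0.2,"roll":0.07},{"tx":0,"ty":0,"tz":-0.2,"roll":0.07},{"tx":0,"ty":0,"tz":-0.2,"roll":0.07},{"tx":0,"ty":0,"tz":-0.2,"roll":0.07},{"tx":0,"ty":0,"tz":-0.2,"roll":0.05},{"tx":0,"ty":0,"tz":-0.2,"roll":0.03}]'
python3 -m handwheel '[{"tx":0,"ty":0,"tz":-0.2,"roll":-0.03},{"tx":0,"ty":0,"tz":-0.2,"roll":-0.06},{"tx":0,"ty":0,"tz":-0.2,"roll":-0.07},{"tx":0,"ty":0,"tz":-0.2,"roll":-0.07},{"tx":0,"ty":0,"tz":-0.2,"roll":-0.07},{"tx":0,"ty":0,"tz":-0.2,"roll":-0.07},{"tx":0,"ty":0,"tz":-0.2,"roll":-0.07},{"tx":0,"ty":0,"tz":-0.2,"roll":-0.05},{"tx":0,"ty":0,"tz":-0.2,"roll":-0.03}]'
python3 -c "
from h import *
togo([.499,.0605,.174],.32)
print(ctrl.get_obs()['wrist_torque'])"
```

```text
t: 5.62
tool_pos: [0.499, 0.0614, 0.1756]
tool_rot: [0.094, -3.139, -0.005]
contact_force: [3.3, 5.5, -6.4]
opening: 0.0503
grip_force: 98.9
t: 6.37
tool_pos: [0.499, 0.06, 0.1758]
tool_rot: [0.903, -3.008, -0.0]
contact_force: [5.9, 2.0, -12.9]
opening: 0.0503
grip_force: 98.1
t 6.37 pos [0.499  0.06   0.1758] tilt 0.06 tx,ty,tz mm [-0.3  0.4  1.8] roll 0.2635 F [  5.9   2.  -12.9] q6 -2.18
[ 0.17496247 -1.19308951 -0.07334314]
```

```bash
python3 -m handwheel '[{"tx":0,"ty":0,"tz":-0.2,"roll":0.03},{"tx":0,"ty":0,"tz":-0.2,"roll":0.06},{"tx":0,"ty":0,"tz":-0.2,"roll":0.07},{"tx":0,"ty":0,"tz":-0.2,"roll":0.07},{"tx":0,"ty":0,"tz":-0.2,"roll":0.07},{"tx":0,"ty":0,"tz":-0.2,"roll":0.07},{"tx":0,"ty":0,"tz":-0.2,"roll":0.07},{"tx":0,"ty":0,"tz":-0.1,"roll":0.05},{"tx":0,"ty":0,"tz":-0.1,"roll":0.03}]'
python3 -m handwheel '[{"tx":0,"ty":0,"tz":-0.1,"roll":-0.03},{"tx":0,"ty":0,"tz":-0.1,"roll":-0.06},{"tx":0,"ty":0,"tz":-0.2,"roll":-0.07},{"tx":0,"ty":0,"tz":-0.2,"roll":-0.07},{"tx":0,"ty":0,"tz":-0.2,"roll":-0.07},{"tx":0,"ty":0,"tz":-0.2,"roll":-0.07},{"tx":0,"ty":0,"tz":-0.1,"roll":-0.07},{"tx":0,"ty":0,"tz":-0.1,"roll":-0.05},{"tx":0,"ty":0,"tz":-0.1,"roll":-0.03}]'
```

```text
t: 7.12
tool_pos: [0.4985, 0.0617, 0.1763]
tool_rot: [0.095, -3.138, -0.006]
contact_force: [7.9, 6.2, -15.9]
opening: 0.0503
grip_force: 97.8
t: 7.87
tool_pos: [0.4982, 0.0602, 0.1774]
tool_rot: [0.902, -3.006, -0.002]
contact_force: [6.7, 0.1, -16.0]
opening: 0.05
grip_force: 97.6
```

```bash
python3 -m handwheel '[{"tx":-0.5,"ty":0,"tz":-0.1,"roll":0.03},{"tx":-0.5,"ty":0,"tz":-0.1,"roll":0.06},{"tx":0,"ty":0,"tz":-0.2,"roll":0.07},{"tx":0,"ty":0,"tz":-0.2,"roll":0.07},{"tx":0,"ty":0,"tz":-0.2,"roll":0.07},{"tx":0,"ty":0,"tz":-0.2,"roll":0.07},{"tx":0,"ty":0,"tz":-0.2,"roll":0.07},{"tx":0,"ty":0,"tz":-0.1,"roll":0.05},{"tx":0,"ty":0,"tz":-0.1,"roll":0.03}]'
python3 -m handwheel '[{"tx":0,"ty":0,"tz":-0.1,"roll":-0.03},{"tx":0,"ty":0,"tz":-0.1,"roll":-0.06},{"tx":0,"ty":0,"tz":-0.2,"roll":-0.07},{"tx":0,"ty":0,"tz":-0.2,"roll":-0.07},{"tx":0,"ty":0,"tz":-0.2,"roll":-0.07},{"tx":0,"ty":0,"tz":-0.2,"roll":-0.07},{"tx":0,"ty":0,"tz":-0.2,"roll":-0.07},{"tx":0,"ty":0,"tz":-0.1,"roll":-0.05},{"tx":0,"ty":0,"tz":-0.1,"roll":-0.03}]'
python3 -m handwheel '[{"tx":0,"ty":0,"tz":-0.1,"roll":0.03},{"tx":0,"ty":0,"tz":-0.1,"roll":0.06},{"tx":0,"ty":0,"tz":-0.2,"roll":0.07},{"tx":0,"ty":0,"tz":-0.2,"roll":0.07},{"tx":0,"ty":0,"tz":-0.2,"roll":0.07},{"tx":0,"ty":0,"tz":-0.2,"roll":0.07},{"tx":0,"ty":0,"tz":-0.2,"roll":0.07},{"tx":0,"ty":0,"tz":-0.1,"roll":0.05},{"tx":0,"ty":0,"tz":-0.1,"roll":0.03}]'
python3 - <<'E'
from h import *
im,_=snap('side'); cv2.imwrite('pics/side3.png',cv2.resize(im[130:270,220:360],None,fx=4.2,fy=4.2,interpolation=cv2.INTER_CUBIC)[...,::-1])
E
```

```text
t: 8.62
tool_pos: [0.4984, 0.061, 0.1787]
tool_rot: [0.094, -3.135, -0.002]
contact_force: [3.6, 2.2, -13.9]
opening: 0.0502
grip_force: 97.9
t: 9.37
tool_pos: [0.4987, 0.0602, 0.1801]
tool_rot: [0.902, -3.005, -0.001]
contact_force: [5.4, -0.3, -13.9]
opening: 0.0504
grip_force: 97.8
t: 10.12
tool_pos: [0.4983, 0.0609, 0.1807]
tool_rot: [0.093, -3.135, -0.001]
contact_force: [5.8, 1.6, -19.0]
opening: 0.0499
grip_force: 97.4
```

View pics/side3.png

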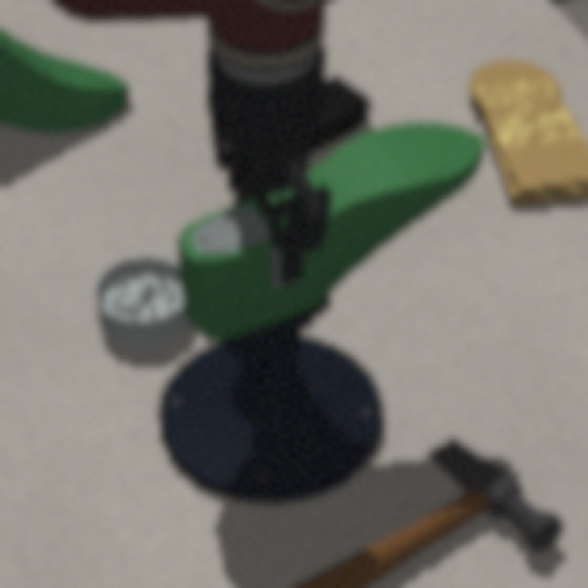

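The crop shows the toe swung right, tip near (475,150). The foot sits flat on the bench at (270,420), and the tin and hammer are unmoved. Rocking continues.

```bash
python3 -m handwheel '[{"tx":0,"ty":0,"tz":-0.1,"roll":-0.03},{"tx":0,"ty":0,"tz":-0.1,"roll":-0.06},{"tx":0,"ty":0,"tz":-0.1,"roll":-0.07},{"tx":0,"ty":0,"tz":-0.2,"roll":-0.07},{"tx":0,"ty":0,"tz":-0.2,"roll":-0.07},{"tx":0,"ty":0,"tz":-0.2,"roll":-0.07},{"tx":0,"ty":0,"tz":-0.1,"roll":-0.07},{"tx":0,"ty":0,"tz":-0.1,"roll":-0.05},{"tx":0,"ty":0,"tz":-0.1,"roll":-0.03}]'
python3 -m handwheel '[{"tx":0,"ty":0,"tz":-0.1,"roll":0.03},{"tx":0,"ty":0,"tz":-0.1,"roll":0.06},{"tx":0,"ty":0,"tz":-0.2,"roll":0.07},{"tx":0,"ty":0,"tz":-0.2,"roll":0.07},{"tx":0,"ty":0,"tz":-0.2,"roll":0.07},{"tx":0,"ty":0,"tz":-0.2,"roll":0.07},{"tx":0,"ty":0,"tz":-0.2,"roll":0.07},{"tx":0,"ty":0,"tz":-0.1,"roll":0.05},{"tx":0,"ty":0,"tz":-0.1,"roll":0.03}]'
python3 -m handwheel '[{"tx":0,"ty":0,"tz":-0.1,"roll":-0.03},{"tx":0,"ty":0,"tz":-0.1,"roll":-0.06},{"tx":0,"ty":0,"tz":-0.2,"roll":-0.07},{"tx":0,"ty":0,"tz":-0.2,"roll":-0.07},{"tx":0,"ty":0,"tz":-0.2,"roll":-0.07},{"tx":0,"ty":0,"tz":-0.2,"roll":-0.07},{"tx":0,"ty":0,"tz":-0.2,"roll":-0.07},{"tx":0,"ty":0,"tz":-0.1,"roll":-0.05},{"tx":0,"ty":0,"tz":-0.1,"roll":-0.03}]'
python3 -m handwheel '[{"tx":0,"ty":0,"tz":-0.1,"roll":0.03},{"tx":0,"ty":0,"tz":-0.1,"roll":0.06},{"tx":0,"ty":0,"tz":-0.2,"roll":0.07},{"tx":0,"ty":0,"tz":-0.2,"roll":0.07},{"tx":0,"ty":0,"tz":-0.2,"roll":0.07},{"tx":0,"ty":0,"tz":-0.2,"roll":0.07},{"tx":0,"ty":0,"tz":-0.2,"roll":0.07},{"tx":0,"ty":0,"tz":-0.1,"roll":0.05},{"tx":0,"ty":0,"tz":-0.1,"roll":0.03}]'
```

```text
t: 10.92
tool_pos: [0.499, 0.0602, 0.1825]
tool_rot: [0.902, -3.006, 0.0]
contact_force: [6.9, -0.2, -16.4]
opening: 0.0502
grip_force: 97.6
t: 11.67
tool_pos: [0.4988, 0.0616, 0.1836]
tool_rot: [0.094, -3.136, -0.004]
contact_force: [5.3, 3.1, -17.2]
opening: 0.0501
grip_force: 97.6
t: 12.42
tool_pos: [0.4992, 0.0601, 0.1856]
tool_rot: [0.902, -3.006, 0.0]
contact_force: [6.3, -1.5, -14.8]
opening: 0.0501
grip_force: 97.7
t: 13.17
tool_pos: [0.4986, 0.0616, 0.1867]
tool_rot: [0.094, -3.136, -0.004]
contact_force: [4.1, 4.8, -15.2]
opening: 0.0501
grip_force: 97.7
```

Up 11 mm so far, with steady force. A few more swings are needed.

```bash
python3 -m handwheel '[{"tx":0,"ty":0,"tz":-0.1,"roll":-0.03},{"tx":0,"ty":0,"tz":-0.1,"roll":-0.06},{"tx":0,"ty":0,"tz":-0.2,"roll":-0.07},{"tx":0,"ty":0,"tz":-0.2,"roll":-0.07},{"tx":0,"ty":0,"tz":-0.2,"roll":-0.07},{"tx":0,"ty":0,"tz":-0.2,"roll":-0.07},{"tx":0,"ty":0,"tz":-0.2,"roll":-0.07},{"tx":0,"ty":0,"tz":-0.1,"roll":-0.05},{"tx":0,"ty":0,"tz":-0.1,"roll":-0.03}]'
python3 -m handwheel '[{"tx":0,"ty":0,"tz":-0.1,"roll":0.03},{"tx":0,"ty":0,"tz":-0.1,"roll":0.06},{"tx":0,"ty":0,"tz":-0.2,"roll":0.07},{"tx":0,"ty":0,"tz":-0.2,"roll":0.07},{"tx":0,"ty":0,"tz":-0.2,"roll":0.07},{"tx":0,"ty":0,"tz":-0.2,"roll":0.07},{"tx":0,"ty":0,"tz":-0.2,"roll":0.07},{"tx":0,"ty":0,"tz":-0.1,"roll":0.05},{"tx":0,"ty":0,"tz":-0.1,"roll":0.03}]'
python3 -m handwheel '[{"tx":0,"ty":0,"tz":-0.1,"roll":-0.03},{"tx":0,"ty":0,"tz":-0.1,"roll":-0.06},{"tx":0,"ty":0,"tz":-0.2,"roll":-0.07},{"tx":0,"ty":0,"tz":-0.2,"roll":-0.07},{"tx":0,"ty":0,"tz":-0.2,"roll":-0.07},{"tx":0,"ty":0,"tz":-0.2,"roll":-0.07},{"tx":0,"ty":0,"tz":-0.2,"roll":-0.07},{"tx":0,"ty":0,"tz":-0.1,"roll":-0.05},{"tx":0,"ty":0,"tz":-0.1,"roll":-0.03}]'
python3 -m handwheel '[{"tx":0,"ty":0,"tz":-0.1,"roll":0.03},{"tx":0,"ty":0,"tz":-0.1,"roll":0.06},{"tx":0,"ty":0,"tz":-0.2,"roll":0.07},{"tx":0,"ty":0,"tz":-0.2,"roll":0.07},{"tx":0,"ty":0,"tz":-0.2,"roll":0.07},{"tx":0,"ty":0,"tz":-0.2,"roll":0.07},{"tx":0,"ty":0,"tz":-0.2,"roll":0.07},{"tx":0,"ty":0,"tz":-0.1,"roll":0.05},{"tx":0,"ty":0,"tz":-0.1,"roll":0.03}]'
```

```text
t: 13.92
tool_pos: [0.4993, 0.0606, 0.1885]
tool_rot: [0.903, -3.006, -0.001]
contact_force: [5.8, 1.5, -14.2]
opening: 0.0504
grip_force: 97.7
t: 14.67
tool_pos: [0.4991, 0.0607, 0.1921]
tool_rot: [0.093, -3.137, 0.0]
contact_force: [0.1, 1.3, -4.7]
opening: 0.0501
grip_force: 99.1
t: 15.42
tool_pos: [0.4995, 0.0606, 0.1937]
tool_rot: [0.903, -3.006, -0.001]
contact_force: [1.9, 1.3, -4.7]
opening: 0.0504
grip_force: 99.0
t: 16.17
tool_pos: [0.4991, 0.0607, 0.1949]
tool_rot: [0.093, -3.137, 0.0]
contact_force: [0.1, 0.2, -4.5]
opening: 0.0502
grip_force: 99.1
```

The lips have let go: only the last's weight, about 4.6 N, remains. Centring it and lifting clear.

```bash
python3 -m handwheel '[{"tx":0,"ty":0,"tz":-1,"roll":-0.04},{"tx":0,"ty":0,"tz":-2,"roll":-0.06},{"tx":0,"ty":0,"tz":-3,"roll":-0.06},{"tx":0,"ty":0,"tz":-4,"roll":-0.06},{"tx":0,"ty":0,"tz":-5,"roll":-0.04},{"tx":0,"ty":0,"tz":-5,"roll":0},{"tx":0,"ty":0,"tz":-5,"roll":0},{"tx":0,"ty":0,"tz":-5,"roll":0},{"tx":0,"ty":0,"tz":-4,"roll":0},{"tx":0,"ty":0,"tz":-2,"roll":0},{"tx":0,"ty":0,"tz":0,"roll":0},{"tx":0,"ty":0,"tz":0,"roll":0}]'
python3 - <<'E'
from h import *
togo([.499,.0605,.2305],.32)
im,d=snap('side'); cv2.imwrite('pics/side4.png',cv2.resize(im[130:270,220:360],None,fx=4.2,fy=4.2,interpolation=cv2.INTER_CUBIC)[...,::-1])
im,d=snap('top'); P=cloud('top',d); hsv=cv2.cvtColor(im,cv2.COLOR_RGB2HSV)
g=(cv2.inRange(hsv,(45,80,40),(80,255,255))>0)&(P[...,2]>.18); g[:,:215]=0; g[:100]=0
print('green z range',np.percentile(P[g][:,2],[5,50,95]),P[g][:,:2].mean(0))
E
```

```text
t: 17.17
tool_pos: [0.5003, 0.0607, 0.2327]
tool_rot: [-0.505, 3.101, -0.0]
contact_force: [-0.1, 0.1, -4.3]
opening: 0.0502
grip_force: 99.0
t 17.17 pos [0.5003 0.0607 0.2327] tilt 0.0 tx,ty,tz mm [1.3 0.3 2.2] roll 0.0029 F [-0.1  0.1 -4.3] q6 -1.92
green z range [0.24917791 0.26601081 0.27159951] [0.60735979 0.09445462]
```

View pics/side4.png

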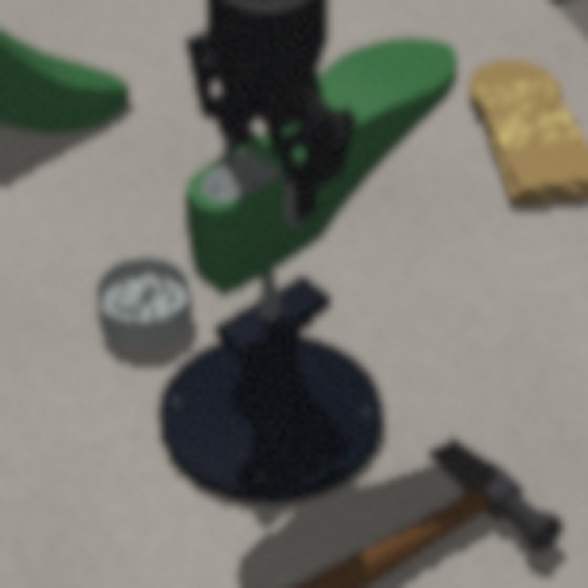

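The crop shows the last held above the bare pin at (268,285). The stand is flat and has not moved, with its foot at (270,420) as before. The ball rose about 58 mm, so the mouth is about 17 mm clear of the tip.

```bash
python3 -c "
from h import *
print(ctrl.finish_job())"
```

```text
the job is handed in; nothing more can be done
None
```

I rocked the green last free and handed the job in at about 17 s; it was held level and sole up, about 17 mm above the pin tip, with the stand flat and nothing else seen to move (no verdict was returned).

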